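# Unclip the filter cover

### The arm

A 6-joint arm with a two-finger parallel gripper is mounted at the origin on a cart in front of the work surface, level with it; the furniture and walls round the work are solid. World frame = base frame: x ahead of the robot, y to its left, z up, the work surface at z = 0. Lengths are in mm, angles in rad, forces in N, time in s.
With the tool pointing down it reaches from about 300 to 775 mm from the base axis. Payload 14.6 kg.
Tool frame: the origin (TCP) lies midway between the tips of the shut fingers; the grasp point (between the pads) lies 19 mm behind it; z points along the fingers, x is the direction in which the jaws open and shut, and the axes are right-handed (so a half turn about z gives the same grasp; the last joint's range is limited). The gripper opens to 94 mm and grips with 3 to 60 N. Pads are 16 mm wide; open, the fingers measure 119 mm over their backs; the gripper's body (75 mm by 177 mm) begins 78 mm behind the grasp point.
Start: joints at [-1.215, 0.3, 1.521, -0, 1.321, -0.067], TCP at [225.666, -501.562, 205.446] pointing down, gripper open.
Joint ranges: [-3.03, 3.03], [-0.79, 2.21], [0.23, 2.52], [-1.04, 4.18], [0, 3.07], [-2.55, 2.55]. Speed limits (rad/s): [2.22, 2.22, 2.57, 3.14, 3.14, 3.14].

### API

Orientations are given as a unit quaternion [x, y, z, w].
In Python, from cell import arm, viewer gives the robot as it stands.
- The arm moves only by the tool carry_out, never from a script. Its argument "motion" is a list of rows, each a list of 7 numbers: the shift along the tool's x, y, z in cm, then the turn, a rotation vector about the tool's x, y, z in degrees, then the finger opening in cm, from 0 to 9.4. In form: [[x, y, z, ax, ay, az, hand], ...]. A call has exactly 5 rows; each row is the pose to reach, as a shift and turn from the pose measured when the call began, along the tool's axes at that moment; what a row does not reach only later rows make up. A row lasts 1/10 s, in which the tool goes at most 50 mm and 8.59 degrees, less where a joint would pass 70% of its speed; a pose out of reach is approached as far as the arm can. A call with a gripper value outside its range is refused whole. The fingers move at their own pace and stop on an object; the grip force is fixed at half the most. Time passes only in rows, so rows that repeat a pose let the fingers close, or fill a call up. It gives the time, the measured TCP pose, the force and the opening at its end, in the units of the state.
- arm.observe(): the state, without advancing time (a new reading comes with each control period).
- viewer.snapshot(name): name is "scene" or "side" or "wrist"; returns (picture, depth): 400x640x3 uint8, red, green, blue; 400x640 float32, mm along the optical axis (not along the pixel's ray), 0 where there is no reading.
- viewer.camera_model(name): a dict with "fov_y" (degrees; the focal length in pixels is half the picture's height over the tangent of half this angle, whatever the lens; pixels are square), "cx", "cy" (the principal point, pixels), "cam_to_world" (4x4, takes a point from camera to world coordinates). Camera axes: x right, y up, looking along -z (the intrinsics and any distortion apply to the point x, -y, -z); pixel columns grow to the right and rows downward; lengths in mm; the calibration is good to about 2 mm. A picture is of the moment at which its call begins: read the wrist's pose just before it. camera_model takes no time and is no camera call; for the wrist camera it gives the pose at the moment of the call.
- arm.hand_in(): hands the job in, once; it reports no verdict.
The state is a dict: "time": time; "joints": joint angles; "qvel": joint speeds; "tau": joint torques, N m; "tool_pos": TCP position; "tool_rot": TCP orientation; "force": force on the tool from outside, world axes, zero at the start; "ft_torque": the same for the moment, N m; "opening": opening from 0.0 (shut) to 1.0 (fully open).
Only numpy, scipy, OpenCV 4.12 (cv2) and the standard library are available. Lean on these libraries where they do the work, as an engineer would, in place of code of your own. Each camera call takes 0.05 s, during which the arm holds its last target.

### The job

The longer of the two grey air-filter housings on the bench needs a new filter, so take its cover off: squeeze the cover's two black snap tabs together, lift the cover straight up off the housing, and set it down gently, right way up and flat, in the shallow dark metal tray. Then let go of it.

Things in the scene. Friction and masses are not known exactly. Their poses are not given: they have to be found in the camera images.
- long_cover: Grey clip-on cover of the longer housing, 150 x 84 x 5 mm plate (x, y, z), 0.14 kg; the other cover is 100 mm long. Origin: centre of the plate's underside, on the housing's rim 60 mm above the bench when clipped on; x along its length, y from tab to tab, z up. Two end skirts fit into the housing and reach 20 mm below the origin: it stands on them when set down. Housing is fixed, 150 x 84 x 60 mm.
- long_tab_left (a joint): Black upright snap tab at the middle of the cover's +y side, 24 mm wide (x), 5 mm thick, outer face 30 mm from the cover's centre, top 39 mm above the cover's origin (34 mm above the plate). Value in m: 0 sprung out and hooked under the housing's rim, 0.008 fully in, at its stop; free from 0.005. Its spring pushes with 3 N at 0, 7 N at 0.008.
- long_tab_right (a joint): The same snap tab on the cover's -y side. The two measure 60 mm over their outer faces, 44 mm squeezed fully in. Pinch both across the cover's y from above with 15 to 30 N; the same pinch, kept, carries the cover.
- parts_tray: Open shallow dark metal tray, fixed to the bench, 200 x 160 x 22 mm (x, y, z), walls and floor 3 mm thick, floor 9 mm above the bench, empty. Origin: centre of its underside, on the bench; z up. The cover set down in it has its origin 29 mm above the tray's origin. Beside it on the bench, on its left or right, stands the long housing. Left of both, a torch hangs over the vise up to 0.42 m above the bench: pass over it.

How it is judged (in metres and radians):
On the way, in this order (a step that is already met when the one before it is completed fails the run):
1. both snap tabs are squeezed in (each by more than 5 mm) while the cover still sits on its housing (value of joint each of long_tab_left, long_tab_right above 0.005 m and height (world z) of long_cover below 0.072 m), for 0.04 s.
2. the cover is lifted off, more than 30 mm above its seat (height (world z) of long_cover above 0.09 m), for 0.1 s.
At the end, for the whole second after the job is handed in: The long cover lies in the tray at rest, right way up and flat on the tray's floor (tilt under 0.12 rad, origin 23 to 35 mm above the tray's underside, centre within 60 mm in x and in y of the tray's centre) (x of long_cover in the frame of parts_tray between -0.06 and 0.06 m and y of long_cover in the frame of parts_tray between -0.06 and 0.06 m and z of long_cover in the frame of parts_tray between 0.023 and 0.035 m and angle between long_cover's own z axis and vertical below 0.12 rad and linear speed of long_cover below 0.02 m/s and angular speed of long_cover below 0.1 rad/s); the robot touches nothing.
It fails at once if the cover is thrown or dropped: more than 40 mm above its seat height with no finger touching it (height (world z) of long_cover above 0.1 m and contact force between the fingers and long_cover below 0.02 N).
It also fails if it takes over 40 s, if anything falls off the work surface, if the arm or the gripper's body presses on something with over 40 N, if the wrist force passes 120 N, or if a joint passes its speed limit or range.

## Working session

There is one attempt and no reset: what is moved stays moved. The work goes in short steps, Python scripts to look and compute and a tool call to move; the robot and the scene stay as the last step left them, time stands still between calls to the robot, and variables do not carry over. Pictures are saved under pics/ and viewed, and the job is handed in when it is done.

Besides the shell and the picture viewer there is one more tool, called as name(argument=value, ...), one argument or row to a line, values as JSON. carry_out: Moves the arm, as the interface text tells. Its arguments: {"type":"object","properties":{"motion":{"type":"array"}},"required":["motion"]}

```bash
ls; mkdir -p pics
python3 - <<'E'
from cell import arm, viewer
import cv2, numpy as np
print(arm.observe())
for n in ["scene","side","wrist"]:
    m=viewer.camera_model(n); p,d=viewer.snapshot(n)
    print(n,m)
    np.savez(f"pics/{n}0.npz",p=p,d=d,M=np.array(m["cam_to_world"]))
    cv2.imwrite(f"pics/{n}0.png",p[:,:,::-1])
E
```

```text
pics
{'time': 0.0, 'joints': array([-1.21460433e+00,  3.00471774e-01,  1.52161391e+00,  1.41689140e-05,
        1.32069667e+00, -6.66231184e-02]), 'qvel': array([ 4.75564072e-04,  1.06925809e-03, -2.63085700e-04,  1.56517938e-03,
       -1.21161428e-03, -6.61760319e-05]), 'tau': array([-3.07143000e-04, -5.31807518e+01, -3.52734876e+01,  7.08905468e-02,
        2.45118613e-02, -8.67031895e-05]), 'tool_pos': array([ 225.57382938, -501.31137431,  204.8720755 ]), 'tool_rot': array([ 8.39739716e-01, -5.42988817e-01, -4.72808052e-04, -3.61037798e-04]), 'force': array([-0.12832614, -0.14072953, -0.61142383]), 'ft_torque': array([-0.02238801,  0.05182424,  0.00565758]), 'opening': 1.0036010686551522}
scene {'fov_y': 52.5805262405858, 'cx': 314.5596960498959, 'cy': 198.70680670701685, 'cam_to_world': array([[-9.27009315e-01,  2.44377055e-01, -2.84488285e-01,
         2.98662569e+02],
       [-3.74717795e-01, -5.72174244e-01,  7.29522589e-01,
         4.25020728e+02],
       [ 1.55017132e-02,  7.82877059e-01,  6.21983286e-01,
         6.12851715e+02],
       [ 0.00000000e+00,  0.00000000e+00, 
[... 231 characters left out ...]

       [-4.93180740e-01,  2.68819784e-01, -8.27350398e-01,
        -8.85456828e+02],
       [-2.41000648e-02,  9.46470364e-01,  3.21889791e-01,
         3.46662349e+02],
       [ 0.00000000e+00,  0.00000000e+00,  0.00000000e+00,
         1.00000000e+00]])}
wrist {'fov_y': 64.71969007168427, 'cx': 314.4679940012052, 'cy': 198.5923044696179, 'cam_to_world': array([[ 4.09300678e-01,  8.85974267e-01,  2.17996682e-01,
         2.88078758e+02],
       [-9.12398018e-01,  3.97884697e-01,  9.60084576e-02,
        -4.73920738e+02],
       [-1.67652104e-03, -2.38196068e-01,  9.71215642e-01,
         3.83601939e+02],
       [ 0.00000000e+00,  0.00000000e+00,  0.00000000e+00,
         1.00000000e+00]])}
```

View pics/scene0.png

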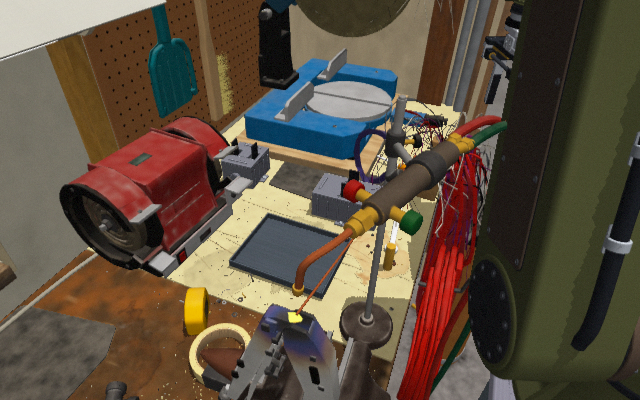

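View pics/side0.png

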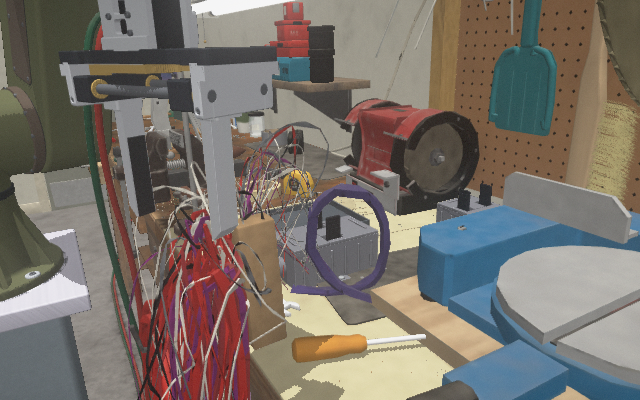

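View pics/wrist0.png

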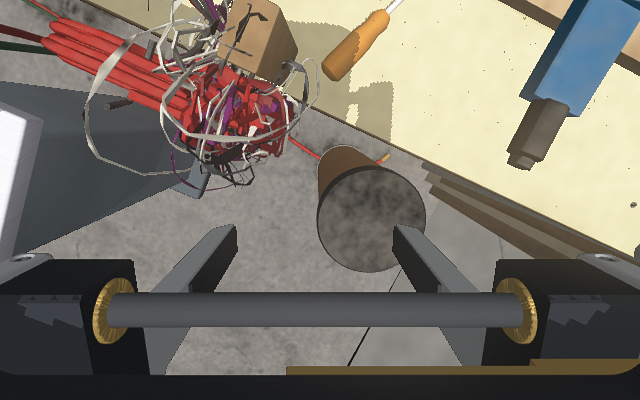

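The scene view shows the tray at about (290,255), with a grey housing at (340,195) beside it, partly behind the torch. A second housing is at (245,160). The side view shows the nearer housing at (325,250) behind a purple ring. Next I'll get positions by casting rays with depth.

```bash
cat > h.py <<'E'
import numpy as np, cv2
from cell import arm, viewer
FOV=dict(scene=52.5805262405858,side=45.654915308700105,wrist=64.71969007168427)
C=dict(scene=(314.5597,198.7068),side=(318.4643,204.5962),wrist=(314.468,198.5923))
def ray(n,M,u,v):
    f=200/np.tan(np.radians(FOV[n]/2)); cx,cy=C[n]
    u=np.asarray(u,float);v=np.asarray(v,float)
    d=np.stack([(u-cx)/f,-(v-cy)/f,-np.ones_like(u)],-1)
    return M[:3,3],d@M[:3,:3].T
def onplane(n,M,u,v,z):
    o,d=ray(n,M,u,v); t=(z-o[2])/d[...,2]; return o+t[...,None]*d
def cloud(n,M,D):
    v,u=np.mgrid[:400,:640]; o,d=ray(n,M,u,v); P=o+D[...,None]*d; P[D<=0]=np.nan; return P
def proj(n,M,P):
    f=200/np.tan(np.radians(FOV[n]/2)); cx,cy=C[n]
    q=(np.asarray(P,float)-M[:3,3])@M[:3,:3]; return np.stack([cx+f*q[...,0]/-q[...,2], cy-f*q[...,1]/-q[...,2]],-1)
def load(k,n):
    z=np.load(f"pics/{n}{k}.npz"); return z["p"],z["d"],z["M"]
def shoot(k,n):
    m=viewer.camera_model(n); p,d=viewer.snapshot(n)
    np.savez(f"pics/{n}{k}.npz",p=p,d=d,M=np.array(m["cam_to_world"])); cv2.imwrite(f"pics/{n}{k}.png",p[:,:,::-1])
    return p,d,np.array(m["cam_to_world"])
E
python3 - <<'E'
from h import *
for n,b in [("scene",(200,130,460,310)),("side",(240,160,500,320))]:
    p,d,M=load(0,n); P=cloud(n,M,d)
    x0,y0,x1,y1=b
    cv2.imwrite(f"pics/{n}0z.png",cv2.resize(p[y0:y1,x0:x1,::-1],None,fx=3,fy=3,interpolation=cv2.INTER_CUBIC))
p,d,M=load(0,"scene");P=cloud("scene",M,d)
for u,v in [(290,255),(268,216),(232,263),(320,293),(330,185),(320,210),(340,215),(350,170),(245,160),(420,170),(355,215),(300,290),(460,150)]:
    print(u,v,P[v,u].round())
p,d,M=load(0,"side");P=cloud("side",M,d)
for u,v in [(330,230),(300,245),(330,265),(360,290),(350,190),(450,208),(310,262)]:
    print(u,v,P[v,u].round())
E
```

```text
290 255 [551. -91.  10.]
268 216 [ 646. -179.   13.]
232 263 [645. -23.  15.]
320 293 [457. -17.  22.]
330 185 [ 535. -276.   66.]
320 210 [ 543. -238.   19.]
340 215 [ 495. -238.   21.]
350 170 [ 499. -305.   99.]
245 160 [ 763. -290.   67.]
420 170 [321. 109. 408.]
355 215 [358. 184. 402.]
300 290 [382. 238. 359.]
460 150 [291.  46. 401.]
330 230 [ 484. -311.   79.]
300 245 [ 433. -309.   66.]
330 265 [ 476. -322.   27.]
360 290 [ 480. -397.   19.]
350 190 [ 469. -390.  165.]
450 208 [ 737. -303.   63.]
310 262 [ 429. -347.   54.]
```

View pics/scene0z.png

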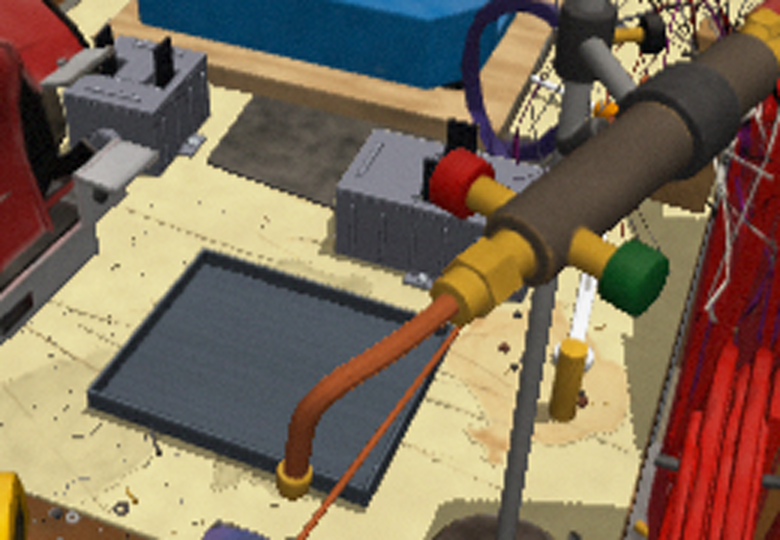

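View pics/side0z.png

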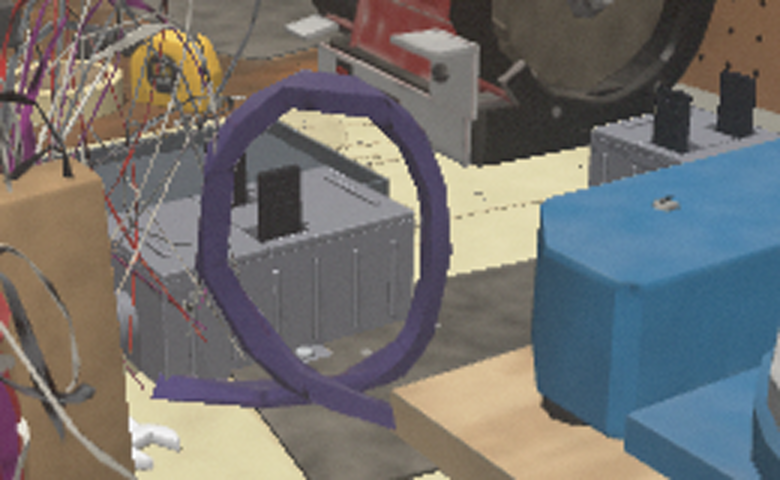

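Run:
```python
from h import *
Q=[];Col=[]
for n in ["scene","side","wrist"]:
    p,d,M=load(0,n);P=cloud(n,M,d).reshape(-1,3);c=p.reshape(-1,3)
    if n=="wrist":
        k=(d.reshape(-1)>250)
        P=P[k];c=c[k]
    Q.append(P);Col.append(c)
P=np.vstack(Q);c=np.vstack(Col)
# topdown map 2mm/px: x 200..900 (up), y -600..400 (left)
S=1.5
H=np.full((500,700),-99.);I=np.zeros((500,700,3),np.uint8)
ok=np.isfinite(P[:,0]);P=P[ok];c=c[ok]
i=((900-P[:,0])/S).astype(int);j=((400-P[:,1])/S).astype(int)
k=(i>=0)&(i<500)&(j>=0)&(j<700)&(P[:,2]>-20)&(P[:,2]<450)
P,c,i,j=P[k],c[k],i[k],j[k]
o=np.argsort(P[:,2]);I[i[o],j[o]]=c[o];H[i[o],j[o]]=P[o,2]
cv2.imwrite("pics/top.png",I[:,:,::-1])
h=np.clip(H,0,420)/420*255
cv2.imwrite("pics/toph.png",cv2.applyColorMap(h.astype(np.uint8),cv2.COLORMAP_JET))
```

```text
(no output)
```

View pics/top.png

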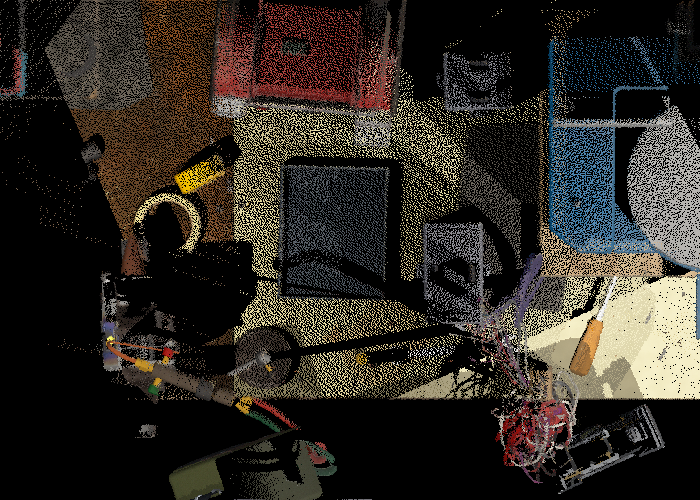

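View pics/toph.png

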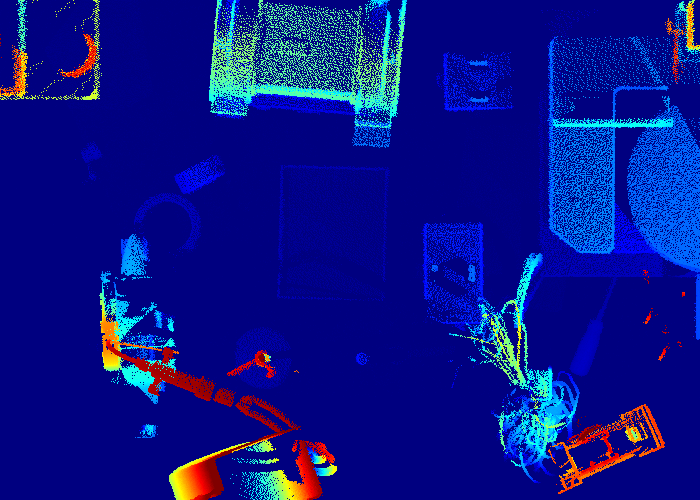

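The top-down map puts the long housing at about x 418–567, y −235…−327. The tray is at about x 455–655, y −170…−15. Wires and a purple ring lie on the housing's right side, so before moving I'll check how high the wires, the ring and the torch hoses reach.

Run:
```python
from h import *
p,d,M=load(0,"side");P=cloud("side",M,d);hsv=cv2.cvtColor(p,cv2.COLOR_RGB2HSV)
v=P.reshape(-1,3)
def st(m,name):
    q=P[m]; q=q[np.isfinite(q[:,0])]; print(name,len(q),np.percentile(q,[1,50,99],axis=0).round().tolist())
# region stats
for x0 in range(250,560,50):
  for y0 in range(-450,-280,40):
    m=(P[...,0]>x0)&(P[...,0]<x0+50)&(P[...,1]>y0)&(P[...,1]<y0+40)&(P[...,2]>-10)
    if m.sum()>5: print(x0,y0,m.sum(),"zmax",np.nanmax(P[m][:,2]).round())
green=(hsv[...,0]>55)&(hsv[...,0]<85)&(hsv[...,1]>100); 
for r in range(20,380,40):
    k=np.where(green[r,:140])[0]
    if len(k): print("green hose row",r,k[0],k[-1],P[r,k[len(k)//2]].round())
p,d,M=load(0,"scene");P=cloud("scene",M,d)
for u,vv in [(480,128),(490,124),(500,120),(495,132),(470,140),(400,100),(405,130)]: print(u,vv,P[vv,u].round(),p[vv,u])
```

```text
250 -450 5872 zmax 237.0
250 -410 703 zmax 236.0
250 -370 108 zmax 198.0
300 -450 5336 zmax 211.0
300 -410 691 zmax 234.0
300 -370 74 zmax 219.0
350 -450 408 zmax 38.0
350 -410 803 zmax 259.0
350 -370 858 zmax 246.0
350 -330 183 zmax 241.0
350 -290 25 zmax 176.0
400 -450 692 zmax 5.0
400 -410 2057 zmax 259.0
400 -370 1242 zmax 251.0
400 -330 1598 zmax 234.0
400 -290 279 zmax 69.0
450 -450 928 zmax 40.0
450 -410 1355 zmax 173.0
450 -370 131 zmax 16.0
450 -330 1190 zmax 100.0
450 -290 197 zmax 98.0
500 -450 753 zmax 109.0
500 -410 658 zmax 155.0
500 -370 171 zmax 5.0
500 -330 1269 zmax 99.0
500 -290 153 zmax 89.0
550 -450 281 zmax 109.0
550 -410 106 zmax 23.0
550 -370 307 zmax 5.0
550 -330 386 zmax 68.0
550 -290 72 zmax 68.0
480 128 [ 254. -422.  200.] [155 141 122]
490 124 [266. -32. 397.] [60 12  8]
500 120 [256. -46. 397.] [114  29  19]
495 132 [260.  -4. 403.] [17 46 32]
470 140 [284.  29. 405.] [185 140  37]
400 100 [364.   9. 425.] [107 108 103]
405 130 [ 394. -302.  225.] [150 140 120]
```

Run:
```python
from h import *
for n in ["side","scene"]:
    p,d,M=load(0,n);P=cloud(n,M,d).reshape(-1,3)
    for z0 in [110,150,190,230]:
      for y0 in range(-420,-180,40):
        m=(P[:,0]>380)&(P[:,0]<620)&(P[:,1]>y0)&(P[:,1]<y0+40)&(P[:,2]>z0)&(P[:,2]<z0+40)
        if m.sum(): print(n,z0,y0,m.sum(),"xmax",np.sort(P[m][:,0])[-6:].round())
p,d,M=load(0,"scene");P=cloud("scene",M,d);Z=P[...,2]
# plate top
m=(np.abs(Z-65)<5)&(P[...,0]>400)&(P[...,0]<590)&(P[...,1]<-220)&(P[...,1]>-345)
q=P[m][:,:2]; print("plate",cv2.minAreaRect(q.astype(np.float32)),np.median(P[m][:,2]))
m=(Z>80)&(Z<104)&(P[...,0]>400)&(P[...,0]<590)&(P[...,1]<-220)&(P[...,1]>-345)
for s in (0,1):
    k=m&((P[...,1]>-280) if s else (P[...,1]<-280)); t=P[k]; print("tab",len(t),np.percentile(t,[2,50,98],axis=0).round(1).tolist())
m=(Z>16)&(Z<28)&(P[...,0]>430)&(P[...,0]<690)&(P[...,1]<20)&(P[...,1]>-200)
m=cv2.morphologyEx(m.astype(np.uint8),cv2.MORPH_OPEN,np.ones((2,2)))>0
print("tray",cv2.minAreaRect(P[m][:,:2].astype(np.float32)),m.sum())
```

```text
side 110 -420 373 xmax [517. 517. 517. 517. 518. 518.]
side 110 -380 387 xmax [429. 429. 431. 431. 432. 438.]
side 110 -340 166 xmax [440. 440. 441. 441. 441. 441.]
side 110 -300 15 xmax [399. 399. 399. 400. 400. 414.]
side 150 -420 683 xmax [501. 501. 502. 502. 502. 502.]
side 150 -380 275 xmax [454. 458. 458. 460. 463. 463.]
side 150 -340 90 xmax [440. 441. 442. 442. 443. 443.]
side 150 -300 13 xmax [397. 397. 397. 397. 398. 398.]
side 190 -420 47 xmax [405. 405. 405. 406. 407. 407.]
side 190 -380 298 xmax [449. 449. 449. 449. 449. 449.]
side 190 -340 46 xmax [427. 427. 427. 428. 428. 428.]
side 190 -300 11 xmax [396. 396. 396. 397. 397. 397.]
side 230 -420 14 xmax [404. 407. 408. 409. 411. 411.]
side 230 -380 192 xmax [439. 439. 439. 442. 442. 444.]
side 230 -340 55 xmax [424. 427. 427. 428. 428. 428.]
scene 110 -420 68 xmax [515. 515. 516. 517. 518. 518.]
scene 110 -380 9 xmax [401. 401. 427. 428. 431. 436.]
scene 110 -340 53 xmax [445. 446. 446. 448. 448. 448.]
scene 150 -420 77 xmax [499. 500. 501. 502. 503. 504.]
scene 150 -380 75 xmax [469. 469. 471. 471. 472. 475.]
scene 150 -340 17 xmax [441. 441. 442. 442. 442. 443.]
scene 150 -300 4 xmax [397. 397. 397. 398.]
scene 190 -420 9 xmax [392. 395. 403. 404. 406. 406.]
scene 190 -380 98 xmax [448. 448. 449. 449. 449. 449.]
scene 190 -340 26 xmax [427. 427. 428. 428. 428. 429.]
scene 230 -420 7 xmax [393. 397. 399. 403. 403. 405.]
scene 230 -380 73 xmax [435. 437. 439. 441. 443. 443.]
scene 230 -340 22 xmax [426. 427. 427. 428. 428. 428.]
plate ((495.2611389160156, -282.3050231933594), (140.416748046875, 93.22798156738281), 0.9261289238929749) 65.57387442473623
tab 110 [[439.5, -329.9, 80.2], [487.1, -306.2, 91.0], [501.5, -303.3, 101.4]]
tab 29 [[493.4, -253.8, 81.3], [498.7, -250.6, 94.7], [501.7, -247.7, 100.1]]
tray ((520.58642578125, 29.19110107421875), (224.57742309570312, 464.0992431640625), 13.160674095153809) 721
```

The wires stay at x ≤ 450, and where the gripper body will be the housing is clear. I'll lift straight up, turn the jaws to face along world −y, then move to a viewpoint above the tray and housing.

carry_out(
  motion=[
    [0,0,-5,0,0,8,9.4],
    [0,0,-10,0,0,16,9.4],
    [0,0,-14,0,0,24,9.4],
    [-2,-3.4,-14,0,0,24.3,9.4],
    [-4.5,-7.6,-14,0,0,24.3,9.4],
  ],
)

```text
time: 0.65
tool_pos: [276.4, -429.2, 345.4]
tool_rot: [-0.706, 0.709, 0.0, 0.0]
force: [1.3, -0.7, -0.1]
opening: 1.002
```

carry_out(
  motion=[
    [-4.1,-2.8,0,0,0,0,9.4],
    [-8.2,-5.6,0,0,0,0,9.4],
    [-12.3,-8.4,0,0,0,0,9.4],
    [-16.4,-11.2,0,0,0,0,9.4],
    [-20.5,-14,0,0,0,0,9.4],
  ],
)

```text
time: 1.15
tool_pos: [417.9, -222.9, 345.4]
tool_rot: [-0.706, 0.709, -0.0, 0.0]
force: [0.8, -1.3, 0.1]
opening: 1.002
```

Run:
```python
from h import *
p,d,M=shoot(1,"wrist");print(arm.observe()["tool_pos"],arm.observe()["joints"].round(3),np.abs(arm.observe()["qvel"]).max())
P=cloud("wrist",M,d)
Z=P[...,2];print(M[:3,3])
```

```text
[ 420.96322689 -218.0087091   345.41735806] [-0.556  0.057  1.487  0.002  1.598  1.015] 0.18288770268406454
[ 486.39057298 -223.72001135  524.05256681]
```

View pics/wrist1.png

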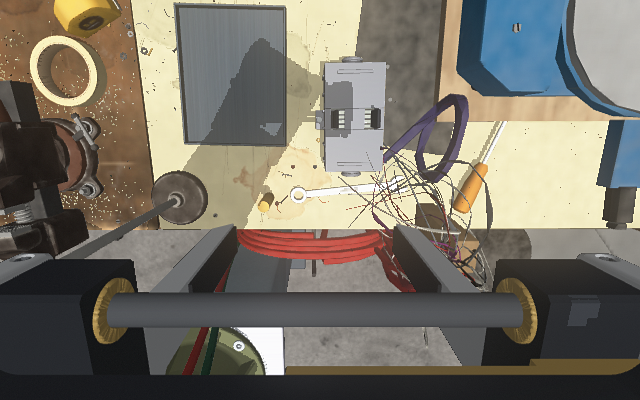

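The wrist view shows the tray at about (175–286, 4–146) and the long housing at (323–387, 61–173). Its two black tabs are at (335,117) and (373,117), with the wires at the lower right. I'll take a settled picture and measure.

Run:
```python
from h import *
p,d,M=shoot(2,"wrist");print(arm.observe()["tool_pos"],np.abs(arm.observe()["qvel"]).max())
P=cloud("wrist",M,d);Z=P[...,2]
sub=np.zeros_like(Z,bool);sub[40:200,305:410]=1
m=sub&(np.abs(Z-65)<4); m=cv2.morphologyEx(m.astype(np.uint8),cv2.MORPH_OPEN,np.ones((3,3)))
n,l,s,c=cv2.connectedComponentsWithStats(m); k=1+np.argmax(s[1:,4]); q=P[l==k]
print("plate z",np.median(q[:,2]),s[k],cv2.minAreaRect(q[:,:2].astype(np.float32)))
# tray by outline colour: floor & rim
t=np.zeros_like(Z,bool);t[:170,150:300]=1
m=t&(Z>17)&(Z<27);q=P[m];print("rim",m.sum(),np.median(q[:,2]),cv2.minAreaRect(q[:,:2].astype(np.float32)),np.percentile(q,[1,99],axis=0))
# tabs
m=sub&(Z>88)&(Z<105)
n,l,s,c=cv2.connectedComponentsWithStats(m.astype(np.uint8))
for i in range(1,n):
    if s[i,4]>15: q=P[l==i]; print("tab",s[i],np.median(q,axis=0).round(1),np.percentile(q,[3,97],axis=0).round(1).tolist())
cv2.imwrite("pics/w2z.png",cv2.resize(p[30:200,160:430,::-1],None,fx=2.9,fy=2.9,interpolation=cv2.INTER_CUBIC))
```

```text
[ 419.42790128 -220.72490356  345.29121399] 0.1067606264804891
plate z 64.38910326581654 [ 329   65   62  109 5800] ((489.6888122558594, -280.2117004394531), (149.55392456054688, 83.50798034667969), 0.5276511311531067)
rim 1234 20.83579709593937 ((550.2391357421875, -99.73974609375), (160.38885498046875, 200.3661346435547), 88.4738998413086) [[ 450.04022674 -181.33718858   17.18822047]
 [ 651.01820034  -18.81868862   23.17224665]]
tab [338 112   5  19  89] [ 489.7 -251.5   97.9] [[478.2, -254.4, 91.0], [499.9, -249.3, 99.9]]
tab [379 112   6  19  96] [ 489.7 -306.4   97.6] [[478.1, -309.6, 89.8], [501.1, -304.7, 99.2]]
tab [382 176   7   8  22] [ 411.4 -315.3   97.3] [[407.2, -320.0, 89.3], [415.2, -310.6, 104.6]]
tab [391 190  11   8  28] [ 390.2 -331.3   99.1] [[387.3, -335.4, 88.6], [397.2, -324.2, 104.6]]
```

View pics/w2z.png

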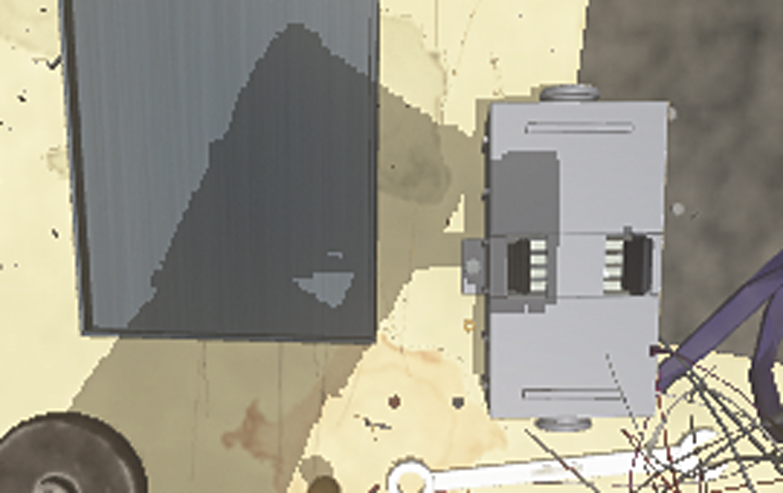

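The cover centre is about (490, −280) with its axis 0.5° off x, and the tray centre is about (550, −100). I'll move over the cover and come partway down, then measure again.

carry_out(
  motion=[
    [3,-3.5,0,0,0,-0.5,9.4],
    [5.9,-7,0,0,0,-0.5,9.4],
    [5.9,-7,4,0,0,-0.5,9.4],
    [5.9,-7,8,0,0,-0.5,9.4],
    [5.9,-7,10,0,0,-0.5,9.4],
  ],
)

```text
time: 1.75
tool_pos: [488.4, -279.7, 241.3]
tool_rot: [0.71, -0.704, -0.003, 0.0]
force: [-0.3, 0.2, 0.4]
opening: 1.004
```

carry_out(
  motion=[
    [0,0,3,0,0,0,9.4],
    [0,0,6,0,0,0,9.4],
    [0,0,6,0,0,0,9.4],
    [0,0,6,0,0,0,9.4],
    [0,0,6,0,0,0,9.4],
  ],
)

```text
time: 2.25
tool_pos: [488.7, -280.1, 183.1]
tool_rot: [0.71, -0.704, -0.001, -0.0]
force: [-0.3, 0.1, 0.9]
opening: 0.999
```

```bash
cat > meas.py <<'E'
from h import *
import sys
k=int(sys.argv[1])
s=arm.observe();p,d,M=shoot(k,"wrist");print(s["tool_pos"],s["tool_rot"].round(4),np.abs(s["qvel"]).max(),s["joints"].round(3),s["force"].round(1))
P=cloud("wrist",M,d);Z=P[...,2]
near=(np.abs(P[...,0]-490)<100)&(np.abs(P[...,1]+280)<80)
m=near&(np.abs(Z-65)<4); m=cv2.morphologyEx(m.astype(np.uint8),cv2.MORPH_OPEN,np.ones((5,5)))
n,l,st,c=cv2.connectedComponentsWithStats(m); i=1+np.argmax(st[1:,4]); q=P[l==i]
print("plate z",np.median(q[:,2]),st[i],cv2.minAreaRect(q[:,:2].astype(np.float32)))
m=near&(Z>90)&(Z<105)
n,l,st,c=cv2.connectedComponentsWithStats(m.astype(np.uint8))
for i in range(1,n):
    if st[i,4]>40: q=P[l==i]; print("tab",st[i],np.median(q,axis=0).round(1),np.percentile(q,[3,97],axis=0).round(1).tolist())
E
python3 meas.py 3
```

```text
[ 488.67044427 -280.12307895  183.14501526] [ 7.104e-01 -7.038e-01 -1.400e-03 -1.000e-04] 0.0045921927010805184 [-5.860e-01  3.490e-01  1.509e+00  1.000e-03  1.286e+00  9.750e-01] [-0.3  0.1  0.9]
plate z 64.49065899671643 [  269   113    91   151 11691] ((489.8873291015625, -279.78790283203125), (148.5594024658203, 84.11347198486328), 0.37689563632011414)
tab [279 186   8  29 182] [ 491.2 -252.5   98.1] [[479.0, -254.8, 92.0], [501.5, -249.2, 99.6]]
tab [342 186   8  29 182] [ 491.5 -307.1   98. ] [[479.5, -310.4, 91.2], [501.9, -304.8, 99.3]]
tab [347 276  10  16  61] [ 411.4 -315.2   98.2] [[407.5, -319.2, 90.2], [415.3, -311.3, 104.5]]
```

View pics/wrist3.png

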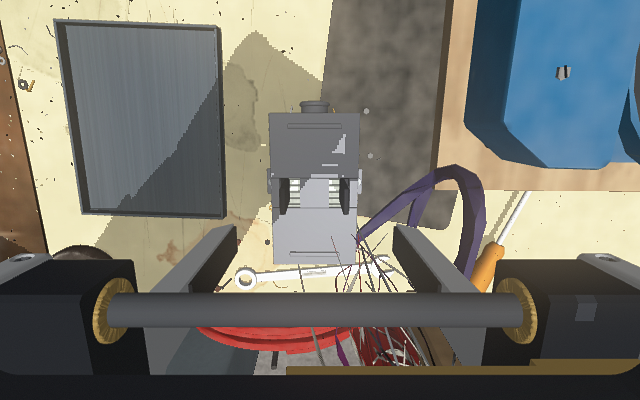

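The cover centre is (490.5, −280), which is within 2 mm of the tool. I'll descend to about 12 mm above grasp height, and check for contact.

carry_out(
  motion=[
    [0,-0.2,2.5,0,0,0,9.4],
    [0,-0.2,5,0,0,0,9.4],
    [0,-0.2,7.5,0,0,0,9.4],
    [0,-0.2,10,0,0,0,9.4],
    [0,-0.2,10,0,0,0,9.4],
  ],
)

```text
time: 2.8
tool_pos: [489.7, -279.3, 81.4]
tool_rot: [0.71, -0.704, -0.003, 0.0]
force: [-0.3, -0.5, 0.2]
opening: 1.001
```

carry_out(
  motion=[
    [0,0,0.6,0,0,0,9.4],
    [0,0,1.1,0,0,0,9.4],
    [0,0,1.1,0,0,0,9.4],
    [0,0,1.1,0,0,0,9.4],
    [0,0,1.1,0,0,0,9.4],
  ],
)

```text
time: 3.3
tool_pos: [489.9, -279.4, 71.0]
tool_rot: [0.71, -0.704, -0.003, 0.0]
force: [-0.5, 0.3, 0.1]
opening: 1.004
```

Run:
```python
from h import *
s=arm.observe();print(s["tool_pos"],s["force"])
p,_,_=shoot(4,"side");cv2.imwrite("pics/side4z.png",cv2.resize(p[60:330,160:520,::-1],None,fx=2,fy=2))
shoot(4,"wrist")
```

```text
[ 489.87383404 -279.4276367    71.00080864] [-0.48937692  0.30243503  0.11287849]
```

View pics/side4z.png

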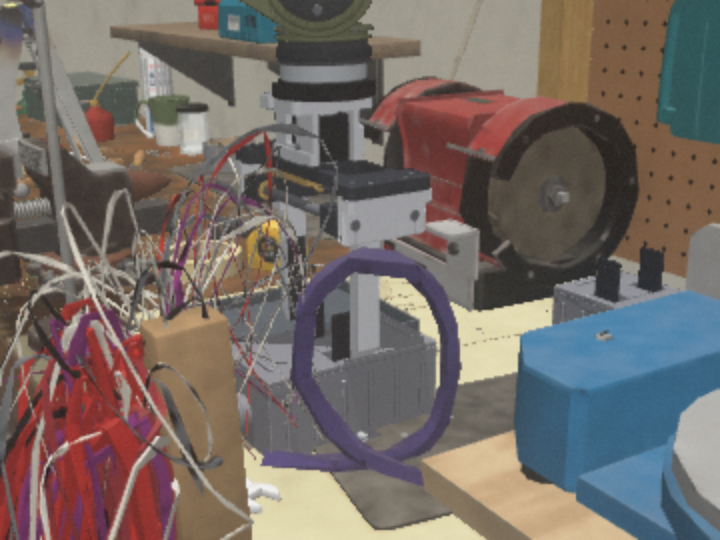

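View pics/wrist4.png

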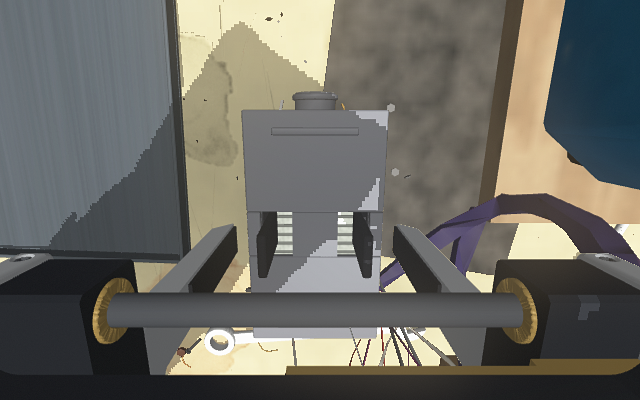

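The fingers straddle both tabs, there is no contact force, and the ring and wires are clear. Now I'll close in two stages.

carry_out(
  motion=[
    [0,0,0,0,0,0,6.6],
    [0,0,0,0,0,0,6.6],
    [0,0,0,0,0,0,6],
    [0,0,0,0,0,0,3],
    [0,0,0,0,0,0,2],
  ],
)

```text
time: 3.9
tool_pos: [489.8, -279.4, 70.8]
tool_rot: [0.71, -0.704, -0.003, 0.0]
force: [-0.9, -0.1, 1.2]
opening: 0.611
```

carry_out(
  motion=[
    [0,0,0,0,0,0,2],
    [0,0,0,0,0,0,2],
    [0,0,0,0,0,0,2],
    [0,0,0,0,0,0,2],
    [0,0,0,0,0,0,2],
  ],
)

```text
time: 4.4
tool_pos: [489.8, -279.4, 71.0]
tool_rot: [0.71, -0.704, -0.003, 0.0]
force: [-1.4, 1.6, 5.1]
opening: 0.454
```

The opening is 0.454, about 43 mm, so both tabs are fully in. I'll lift straight up.

carry_out(
  motion=[
    [0,0,-0.5,0,0,0,2],
    [0,0,-1.2,0,0,0,2],
    [0,0,-2.2,0,0,0,2],
    [0,0,-3.5,0,0,0,2],
    [0,0,-5,0,0,0,2],
  ],
)

```text
time: 4.9
tool_pos: [490.0, -279.6, 122.2]
tool_rot: [0.71, -0.704, -0.003, 0.0]
force: [-0.5, 0.1, -1.1]
opening: 0.455
```

Run:
```python
from h import *
s=arm.observe();print(s["tool_pos"],s["force"],s["opening"])
p,_,_=shoot(5,"side");cv2.imwrite("pics/side5z.png",cv2.resize(p[60:330,160:520,::-1],None,fx=2,fy=2))
shoot(5,"wrist")
```

```text
[ 490.02572326 -279.57132681  122.22975937] [-0.49566338  0.12716283 -1.10575297] 0.45489166868765896
```

View pics/side5z.png

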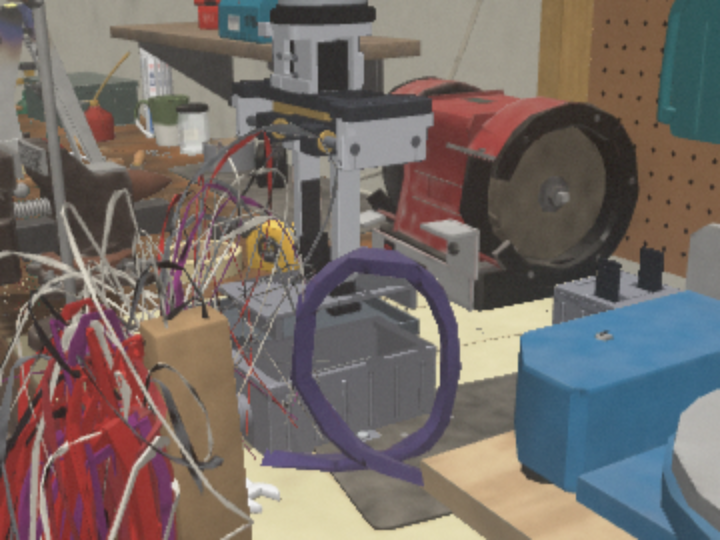

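View pics/wrist5.png

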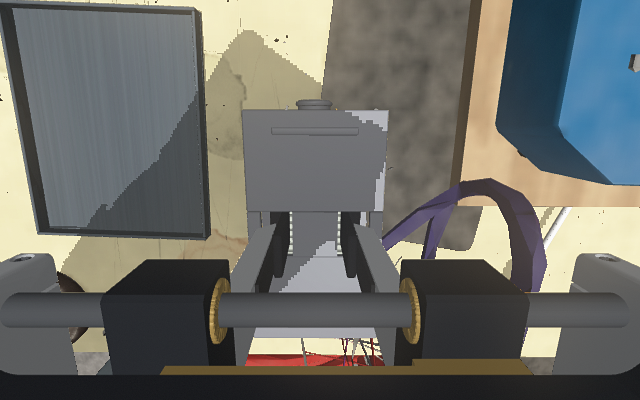

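The cover is off the housing and level, and the grip is steady at 0.455. I'll carry it towards the tray at moderate speed. I'm biasing it slightly right of the tray centre to keep the forearm clear of the torch stand.

carry_out(
  motion=[
    [0,0,-2,0,0,0,2],
    [-1,-0.4,-4,0,0,0,2],
    [-3,-1.2,-5,0,0,0,2],
    [-6,-2.4,-5,0,0,0,2],
    [-8,-3.2,-5,0,0,0,2],
  ],
)

```text
time: 5.5
tool_pos: [522.6, -198.5, 174.0]
tool_rot: [0.711, -0.704, -0.0, -0.0]
force: [-0.1, 0.3, -1.8]
opening: 0.457
```

Run:
```python
from h import *
s=arm.observe();print(s["tool_pos"],s["force"],s["opening"],s["joints"].round(3))
shoot(6,"scene")
```

```text
[ 522.63433855 -198.52091373  173.98123403] [-0.08330494  0.25181336 -1.77045301] 0.45692553669602015 [-4.290e-01  3.470e-01  1.534e+00  1.000e-03  1.261e+00  1.132e+00]
```

View pics/scene6.png

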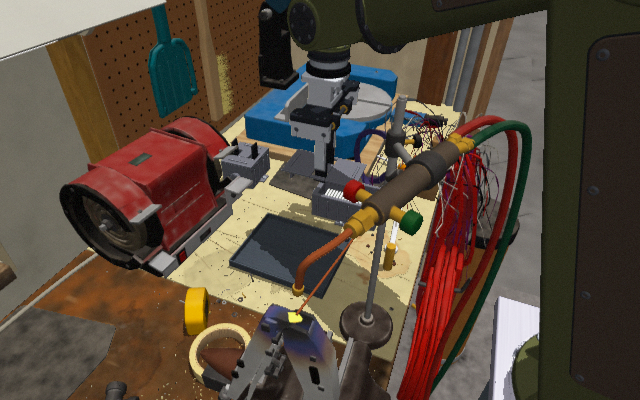

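The scene view shows the cover hanging level over the gap at about (330,170). The forearm crosses well above the torch. I'll measure how much lower it can safely go.

Run:
```python
from h import *
p,d,M=load(6,"scene");P=cloud("scene",M,d)
for u,v in [(320,50),(320,20),(370,48),(385,48),(400,20),(400,44),(440,20),(440,40),(480,10),(480,30),(530,15),(530,8),(570,10)]: print(u,v,P[v,u].round())
m=(P[...,2]>330)&(P[...,0]>225)&(P[...,0]<480)&(P[...,1]>-70)
q=P[m];
for x0 in range(225,480,20):
    k=(q[:,0]>=x0)&(q[:,0]<x0+20)
    if k.sum(): print(x0,q[k][:,2].max().round(),"y range",q[k][:,1].min().round(),q[k][:,1].max().round())
```

```text
320 50 [ 524. -164.  405.]
320 20 [ 514. -135.  456.]
370 48 [ 650. -981.  148.]
385 48 [ 416. -127.  433.]
400 20 [391. -76. 484.]
400 44 [ 398. -134.  439.]
440 20 [345. -56. 494.]
440 40 [ 417. -940.  217.]
480 10 [307. -35. 512.]
480 30 [ 308. -920.  266.]
530 15 [nan nan nan]
530 8 [263. -32. 519.]
570 10 [254. 131. 554.]
225 565.0 y range -70.0 150.0
245 561.0 y range -69.0 138.0
265 557.0 y range -69.0 128.0
285 526.0 y range -70.0 103.0
305 524.0 y range -69.0 178.0
325 520.0 y range -70.0 189.0
345 516.0 y range -70.0 219.0
365 512.0 y range -70.0 240.0
385 508.0 y range -70.0 240.0
```

Run:
```python
from h import *
from scipy.optimize import least_squares
D=[(.3005,1.5216,np.hypot(225.57,501.31),204.87),(.349,1.509,np.hypot(488.67,280.12),183.15),(.347,1.534,np.hypot(522.6,198.5),174.0),(.057,1.487,np.hypot(419.4,220.7),345.3)]
def f(p):
    L1,L2,h0,r0=p;o=[]
    for a,b,r,z in D: o+= [r0+L1*np.sin(a)+L2*np.sin(a+b)-r, h0+L1*np.cos(a)+L2*np.cos(a+b)-z]
    return o
s=least_squares(f,[400,400,0,0]);print(s.x,np.round(s.fun,1))
p,d,M=load(6,"scene");P=cloud("scene",M,d)
a=-.429;e=np.array([np.cos(a),np.sin(a)]);l=np.array([-np.sin(a),np.cos(a)])
sub=np.zeros(d.shape,bool);sub[:60,290:560]=1
r=P[...,:2]@e; lat=P[...,:2]@l
for r0 in range(200,640,30):
    m=sub&(r>=r0)&(r<r0+30)&(P[...,2]>350)&(np.abs(lat)<150)
    if m.sum()<3: continue
    q=np.stack([lat[m],P[...,2][m]],1); i=np.argmax(q[:,0]);j=np.argmin(q[:,1])
    print(r0,m.sum(),"max lat",q[i].round(),"low",q[j].round(),"lat range",q[:,0].min().round(),"z",q[:,1].max().round())
```

```text
[376.70473062 450.78251189 -42.88275087   1.80455589] [ 0.2 -0.  -0.3  0.3  0.2 -0.2 -0.  -0. ]
230 325 max lat [ 95. 527.] low [ 40. 509.] lat range 37.0 z 530.0
260 644 max lat [105. 524.] low [ 40. 497.] lat range 36.0 z 527.0
290 860 max lat [106. 517.] low [ 66. 485.] lat range 43.0 z 523.0
320 864 max lat [106. 514.] low [ 66. 472.] lat range 42.0 z 518.0
350 902 max lat [102. 511.] low [ 36. 458.] lat range 36.0 z 513.0
380 884 max lat [100. 506.] low [ 46. 443.] lat range 46.0 z 507.0
410 1123 max lat [ 96. 493.] low [ 31. 424.] lat range 8.0 z 502.0
440 815 max lat [ 97. 473.] low [ 72. 433.] lat range 66.0 z 496.0
470 764 max lat [ 93. 457.] low [ 90. 425.] lat range 89.0 z 491.0
500 991 max lat [ 97. 447.] low [ 23. 385.] lat range 19.0 z 486.0
530 1036 max lat [ 98. 449.] low [ 11. 385.] lat range 11.0 z 480.0
560 497 max lat [ 98. 442.] low [ 65. 382.] lat range 59.0 z 476.0
```

Run:
```python
from h import *
p,d,M=shoot(6,"side");P=cloud("side",M,d);print(arm.observe()["time"])
a=-.429;e=np.array([np.cos(a),np.sin(a)]);l=np.array([-np.sin(a),np.cos(a)])
r=P[...,:2]@e; lat=P[...,:2]@l
for r0 in range(0,640,30):
    m=(r>=r0)&(r<r0+30)&(P[...,2]>420)&(np.abs(lat)<150)
    if m.sum()<3: continue
    q=np.stack([lat[m],P[...,2][m]],1); i=np.argmax(-q[:,0]);j=np.argmin(q[:,1])
    print(r0,m.sum(),"min lat",q[i].round(),"low",q[j].round(),"z",q[:,1].max().round())
```

```text
5.6
60 44 min lat [113. 420.] low [113. 420.] z 424.0
90 56 min lat [113. 423.] low [116. 420.] z 423.0
120 61 min lat [115. 422.] low [145. 420.] z 425.0
```

View pics/side6.png

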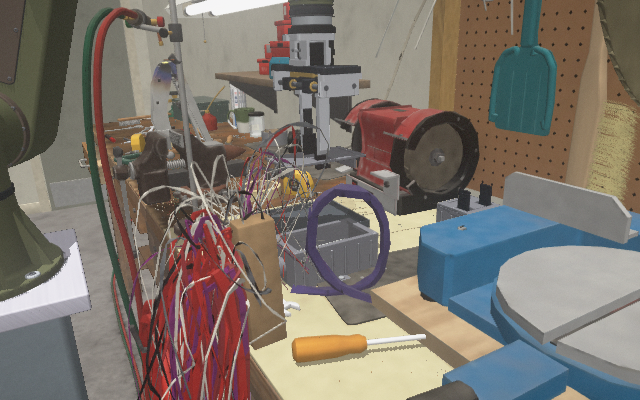

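Run:
```python
from h import *
p,d,M=load(6,"scene");P=cloud("scene",M,d)
cv2.imwrite("pics/s6z.png",cv2.resize(p[0:230,280:550,::-1],None,fx=2.9,fy=2.6,interpolation=cv2.INTER_CUBIC))
# stand & torch & hose points
for u,v in [(403,98),(402,105),(396,125),(398,145),(405,150),(396,185),(385,215),(380,240),(375,270),(372,300),(440,150),(465,140),(470,143),(412,222),(350,190),(500,122),(510,122),(520,130),(525,150),(522,180),(515,220),(505,270),(490,300),(515,135),(515,150),(508,190)]:
    print(u,v,P[v,u].round(),p[v,u])
```

```text
403 98 [361.   7. 427.] [104 103  98]
402 105 [361.  10. 420.] [95 93 89]
396 125 [364.  10. 395.] [81 79 75]
398 145 [356.  22. 378.] [121 118 111]
405 150 [346.  35. 381.] [132 127 120]
396 185 [335. 140. 408.] [84 67 60]
385 215 [336. 171. 398.] [64 53 42]
380 240 [361.  11. 217.] [76 73 72]
375 270 [361.  10. 154.] [74 74 73]
372 300 [359.   6.  78.] [65 64 62]
440 150 [309.  71. 410.] [88 73 59]
465 140 [289.  33. 406.] [187 138  38]
470 143 [283.  32. 403.] [172 130  37]
412 222 [314. 173. 401.] [31 80 35]
350 190 [372. 153. 401.] [133  11   7]
500 122 [257. -18. 408.] [58 74 54]
510 122 [247. -28. 406.] [49 79 55]
520 130 [230. -56. 385.] [ 7 24 14]
525 150 [211. -92. 342.] [12 33 23]
522 180 [200. -96. 295.] [ 9 31 18]
515 220 [189. -91. 231.] [15 40 28]
505 270 [  -98. -1215.  -920.] [124 119 115]
490 300 [ -34. -972. -901.] [139 130 128]
515 135 [231. -75. 369.] [97 21 16]
515 150 [224. -80. 346.] [81 17 11]
508 190 [215. -77. 287.] [76 13  9]
```

View pics/s6z.png

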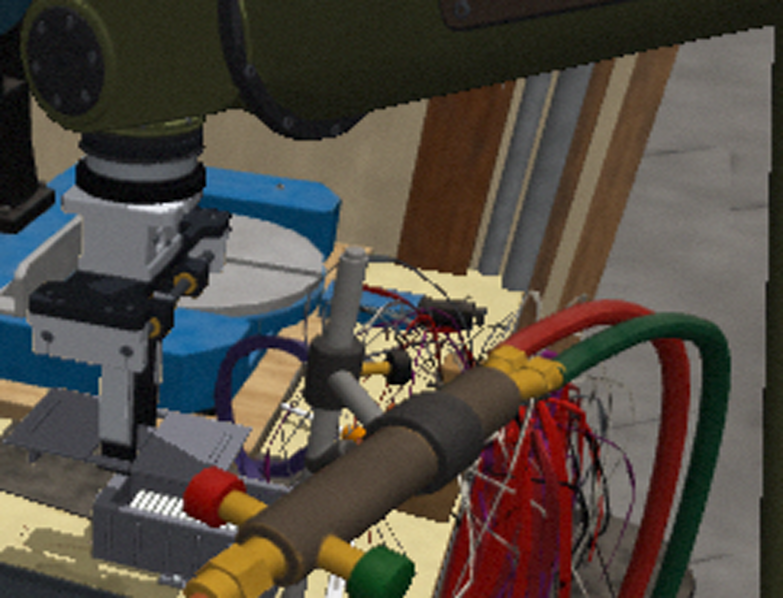

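The forearm is wide, about 100 mm on each side of its axis. At placing height it may reach the torch stand, whose top is at (361, 8, 427). I'll transform the measured forearm points to candidate placing poses and check the clearance to the stand, torch and hoses.

```bash
cat > clr.py <<'E'
from h import *
from scipy.spatial import cKDTree
L1,L2,T,r0=376.7,450.8,258.,1.8
h=-42.9+T
p,d,M=load(6,"scene");P=cloud("scene",M,d)
a=-.429
def fr(a): return np.array([np.cos(a),np.sin(a)]),np.array([-np.sin(a),np.cos(a)])
e,l=fr(a)
R=P[...,:2]@e; LAT=P[...,:2]@l
sub=np.zeros(d.shape,bool);sub[:75,285:552]=1
m=sub&(R>200)&(R<640)&(P[...,2]>375)&(np.abs(LAT)<125)
F=np.stack([R[m],LAT[m],P[...,2][m]],1)
j2,j3=.347,1.534
W=np.array([r0+L1*np.sin(j2)+L2*np.sin(j2+j3), h+L1*np.cos(j2)+L2*np.cos(j2+j3)])
# obstacles
hm=(P[...,2]>60)&(P[...,2]<440)&(P[...,0]>150)&(P[...,0]<480)&(P[...,1]>-110)&(P[...,1]<300)
hm[:90]=0; hm[:, 545:]=0
O=P[hm];
def ik(r,z):
    dr,dz=r-r0,z+T-h; D=np.hypot(dr,dz)
    up=np.arctan2(dz,dr)+np.arccos((L1**2+D**2-L2**2)/(2*L1*D)); q2=np.pi/2-up
    ex,ez=L1*np.cos(up),L1*np.sin(up); q23=np.pi/2+np.arctan2(ez-dz,dr-ex); return q2,q23-q2
def forearm(x,y,z,lift=0):
    r=np.hypot(x,y);A=np.arctan2(y,x);q2,q3=ik(r,z)
    # rotate F about wrist by delta
    dl=-( (q2+q3)-(j2+j3)) # ccw in (r,z)
    c,s=np.cos(dl),np.sin(dl)
    v=F[:,[0,2]]-W; v=v@np.array([[c,s],[-s,c]])
    W2=np.array([r,z+T]); q=v+W2
    e,l=fr(A); XY=q[:,:1]*e+F[:,1:2]*l
    return np.c_[XY,q[:,1]],(q2,q3)
if __name__=="__main__":
    print(W,F.shape,O.shape,O.max(0))
    t=cKDTree(O)
    for x,y in [(551,-118),(551,-130),(565,-130),(565,-100),(535,-130)]:
        for z in (40,80,120):
            Q,q=forearm(x,y,z); dd,i=t.query(Q); k=dd.argmin()
            # inside test: obstacle pts with lower z of forearm in same xy cell
            print((x,y,z),np.round(q,3),"min",dd.min().round(1),"arm",Q[k].round(),"obs",O[i[k]].round())
E
python3 clr.py
```

```text
[559.19139447 431.73974698] (10067, 3) (23386, 3) [479.95987788 249.96211252 439.98462244]
(551, -118, 40) [0.51  1.638] min 0.2 arm [362.   9. 416.] obs [362.   9. 416.]
(551, -118, 80) [0.455 1.614] min 0.5 arm [367.   4. 428.] obs [366.   4. 429.]
(551, -118, 120) [0.408 1.58 ] min 15.0 arm [372.  -4. 440.] obs [366.   4. 429.]
(551, -130, 40) [0.516 1.629] min 0.3 arm [358.   5. 423.] obs [358.   4. 423.]
(551, -130, 80) [0.462 1.605] min 4.2 arm [367.  -0. 430.] obs [366.   3. 428.]
(551, -130, 120) [0.415 1.571] min 19.5 arm [373.  -7. 443.] obs [366.   3. 428.]
(565, -130, 40) [0.546 1.583] min 0.3 arm [360.   7. 427.] obs [360.   7. 427.]
(565, -130, 80) [0.494 1.559] min 6.8 arm [370.   2. 434.] obs [366.   4. 429.]
(565, -130, 120) [0.448 1.525] min 21.5 arm [370.  -8. 446.] obs [366.   3. 428.]
(565, -100, 40) [0.533 1.603] min 0.3 arm [366.  10. 410.] obs [366.  10. 410.]
(565, -100, 80) [0.479 1.579] min 0.4 arm [365.   9. 427.] obs [365.   8. 427.]
(565, -100, 120) [0.433 1.546] min 12.8 arm [374.   1. 438.] obs [366.   4. 429.]
(535, -130, 40) [0.481 1.68 ] min 0.2 arm [358.   8. 422.] obs [358.   8. 422.]
(535, -130, 80) [0.425 1.656] min 2.4 arm [365.   1. 429.] obs [366.   3. 428.]
(535, -130, 120) [0.377 1.622] min 16.3 arm [371.  -4. 442.] obs [366.   3. 428.]
```

```bash
cat > clr2.py <<'E'
from clr import *
def test(x,y,z,th,verbose=1):
    # th deg tilt, wrist toward -y
    w=np.array([x,y-T*np.sin(np.radians(th)),z+T*np.cos(np.radians(th))])
    Q,q=forearm(w[0],w[1],w[2]-T)
    t=cKDTree(Q[:,:2])
    st=O[(O[:,2]>300)]
    out=[]
    for o in st[::3]:
        idx=t.query_ball_point(o[:2],4)
        if idx: out.append((Q[idx,2].min()-o[2],*o))
    out=np.array(out) if out else np.zeros((0,4))
    dd,_=cKDTree(Q).query(st); 
    b=out[out[:,0].argmin()].round() if len(out) else None
    print((x,y,z,th),"vert gap",b,"3d min",dd.min().round(1),np.round(q,2))
if __name__=="__main__":
    for a in [(551,-118,40,0),(551,-118,174,0),(565,-130,40,0),(565,-130,42,3),(565,-130,43,5),(565,-130,44,6.5),(568,-128,44,6.5),(555,-128,44,6.5),(565,-130,80,6.5)]: test(*a)
E
python3 clr2.py
```

```text
(551, -118, 40, 0) vert gap [-22. 366.   4. 429.] 3d min 0.2 [0.51 1.64]
(551, -118, 174, 0) vert gap [ 46. 366.   4. 429.] 3d min 40.7 [0.36 1.52]
(565, -130, 40, 0) vert gap [-10. 366.   4. 429.] 3d min 0.3 [0.55 1.58]
(565, -130, 42, 3) vert gap [ -1. 366.   4. 429.] 3d min 1.6 [0.55 1.57]
(565, -130, 43, 5) vert gap [  7. 366.   4. 429.] 3d min 5.6 [0.56 1.56]
(565, -130, 44, 6.5) vert gap [ 15. 359.   2. 425.] 3d min 9.9 [0.56 1.56]
(568, -128, 44, 6.5) vert gap [ 11. 363.   3. 429.] 3d min 9.0 [0.56 1.55]
(555, -128, 44, 6.5) vert gap [ 13. 366.   4. 429.] 3d min 7.5 [0.54 1.59]
(565, -130, 80, 6.5) vert gap [ 28. 363.   3. 429.] 3d min 18.5 [0.51 1.54]
```

A vertical descent at the tray would bring the forearm into the torch stand, 10–22 mm of overlap. Placing the cover nearer the tray's right side, with the tool tilted about 7° so the wrist leans right, leaves roughly 10–15 mm. I'll take that route in stages and measure the gap as it descends.

carry_out(
  motion=[
    [-1,-0.6,0,0,-2,0,2],
    [-2.5,-1.5,0,0,-4,0,2],
    [-4,-2.5,1,0,-6,0,2],
    [-5.5,-3.4,2.5,0,-7,0,2],
    [-6.4,-4,4,0,-7,0,2],
  ],
)

```text
time: 6.1
tool_pos: [562.2, -132.9, 132.2]
tool_rot: [0.71, -0.702, -0.044, -0.043]
force: [-0.3, -0.2, -1.1]
opening: 0.456
```

```bash
cat > gap.py <<'E'
from h import *
import sys
from scipy.spatial import cKDTree
k=int(sys.argv[1]); s=arm.observe()
p,d,M=shoot(k,"scene")
print(s["time"],s["tool_pos"].round(1),s["tool_rot"].round(4),s["force"].round(1),s["opening"].round(3),s["joints"].round(3))
_,_,_=p,d,M
from scipy.spatial.transform import Rotation as R
print("tool z",R.from_quat(s["tool_rot"]).as_matrix()[:,2].round(3))
# obstacles from first picture scene6 (arm high)
p6,d6,M6=load(6,"scene");P6=cloud("scene",M6,d6)
hm=(P6[...,2]>300)&(P6[...,2]<440)&(P6[...,0]>150)&(P6[...,0]<480)&(P6[...,1]>-110)&(P6[...,1]<300);hm[:90]=0;hm[:,545:]=0
P=cloud("scene",M,d); A=s["joints"][0]; e=np.array([np.cos(A),np.sin(A)]);l=np.array([-np.sin(A),np.cos(A)])
r=P[...,:2]@e;lat=P[...,:2]@l
# arm points: inside swept lateral band, changed vs scene6
m=(r>180)&(r<650)&(np.abs(lat)<125)&(P[...,2]>330)&((np.abs(d-d6)>6)|(p.astype(int)-p6).__abs__().sum(-1)>40)
rows=np.arange(400)[:,None]; m&=(rows<140)
F=P[m]; O=P6[hm]
t=cKDTree(F); dd,i=t.query(O); j=dd.argmin(); print("3d gap",dd[j].round(1),"obs",O[j].round(),"arm",F[i[j]].round(),m.sum())
E
python3 gap.py 7
```

```text
Traceback (most recent call last):
  File "gap.py", line 6, in <module>
    print(s["time"],s["tool_pos"].round(1),s["tool_rot"].round(4),s["force"].round(1),s["opening"].round(3),s["joints"].round(3))
                                                                                      ^^^^^^^^^^^^^^^^^^
AttributeError: 'float' object has no attribute 'round'
```

View pics/scene7.png

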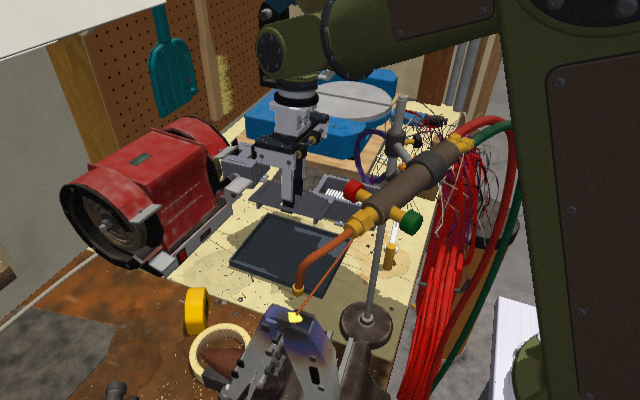

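```bash
sed -i 's/s\["opening"\].round(3)/round(s["opening"],3)/' gap.py; python3 gap.py 8
python3 - <<'E'
from h import *
p,d,M=load(8,"scene");P=cloud("scene",M,d)
for x0,y0 in [(255,190),(265,195),(300,215),(330,215),(350,215)]: print(x0,y0,P[y0,x0].round())
E
```

```text
6.15 [ 561.6 -131.5  129.5] [ 0.7101 -0.7013 -0.046  -0.0422] [ 0.3  1.  -4.8] 0.459 [-0.348  0.453  1.499  0.122  1.24   1.168]
tool z [-0.006  0.124 -0.992]
3d gap 52.1 obs [361.   2. 428.] arm [366. -39. 461.] 7842
255 190 [ 728. -267.    1.]
265 195 [ 615. -119.  126.]
300 215 [528. -91. 126.]
330 215 [ 520. -240.   10.]
350 215 [ 473. -240.   26.]
```

The measured gap is 52 mm, more than predicted. Joint 1 shows the tool sits about 37 mm to the left of the arm plane, and I had left that out. I'll redo the clearance, including with no tilt.

```bash
sed -i 's/A=np.arctan2(y,x);q2,q3=ik(r,z)/A=np.arctan2(y,x)-np.arcsin(37\/r);r=np.sqrt(r*r-37**2);q2,q3=ik(r,z)/' clr.py; sed -i '/if __name__/,$d' clr2.py
cat >> clr2.py <<'E'
for a in [(562,-132,130,7),(551,-118,40,0),(555,-115,40,0),(562,-130,40,0),(555,-125,43,4),(555,-110,40,0)]: test(*a)
E
python3 clr2.py
```

```text
(562, -132, 130, 7) vert gap [ 90. 281. -25. 406.] 3d min 51.1 [0.45 1.5 ]
(551, -118, 40, 0) vert gap [  7. 363.   3. 429.] 3d min 5.0 [0.51 1.64]
(555, -115, 40, 0) vert gap [  4. 363.   3. 429.] 3d min 3.8 [0.51 1.63]
(562, -130, 40, 0) vert gap [ 17. 363.   3. 429.] 3d min 11.9 [0.54 1.6 ]
(555, -125, 43, 4) vert gap [ 67. 342. -11. 378.] 3d min 19.7 [0.53 1.61]
(555, -110, 40, 0) vert gap [ -3. 363.   3. 429.] 3d min 1.4 [0.51 1.63]
```

Run:
```python
from h import *
p,d,M=load(3,"wrist");P=cloud("wrist",M,d);Z=P[...,2]
m=(Z>17)&(Z<26)&(P[...,0]>430)&(P[...,0]<680)&(P[...,1]>-200)&(P[...,1]<0); m[230:]=0
q=P[m];print(m.sum(),cv2.minAreaRect(q[:,:2].astype(np.float32)),np.median(q[:,2]),np.percentile(q,[1,99],axis=0).round(1).tolist())
p,d,M=load(8,"scene");P=cloud("scene",M,d);Z=P[...,2]
m=(np.abs(P[...,0]-562)<90)&(np.abs(P[...,1]+132)<60)&(Z>95)&(Z<160)
q=P[m];print(m.sum(),np.percentile(q,[1,50,99],axis=0).round(1).tolist())
```

```text
2922 ((550.4644165039062, -99.50408935546875), (161.3981170654297, 200.4703826904297), 88.39942169189453) 20.763363260045992 [[449.9, -181.9, 17.1], [651.3, -18.9, 22.9]]
2037 [[487.9, -170.7, 107.4], [553.5, -118.8, 125.8], [635.1, -88.8, 158.5]]
```

Tray centre confirmed at (550.5, −99.5). Target TCP is (560, −129) with only about 2.5° of tilt left, for a predicted gap of about 18 mm. I'll lower to z ≈ 60 and check.

carry_out(
  motion=[
    [0.1,0.1,1.8,0,1,0,2],
    [0.3,0.2,3.6,0,2.5,0,2],
    [0.5,0.2,5.4,0,4,0,2],
    [0.6,0.2,6.6,0,4.5,0,2],
    [0.6,0.2,6.9,0,4.5,0,2],
  ],
)

```text
time: 6.7
tool_pos: [558.4, -129.5, 60.6]
tool_rot: [0.712, -0.702, -0.019, -0.014]
force: [-0.6, -0.3, -1.7]
opening: 0.456
```

```bash
python3 gap.py 9
python3 - <<'E'
from h import *
shoot(9,"wrist")
E
```

```text
6.7 [ 558.4 -129.5   60.6] [ 0.7116 -0.7022 -0.0187 -0.0141] [-0.6 -0.3 -1.7] 0.456 [-0.312  0.517  1.577  0.048  1.069  1.222]
tool z [-0.007  0.046 -0.999]
3d gap 0.0 obs [362.   8. 428.] arm [362.   8. 428.] 11723
```

View pics/scene9.png

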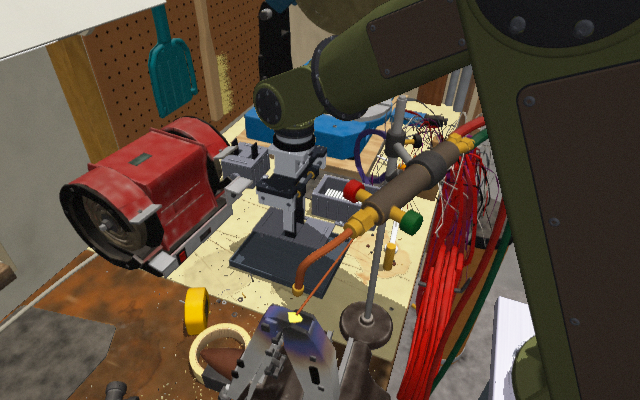

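View pics/wrist9.png

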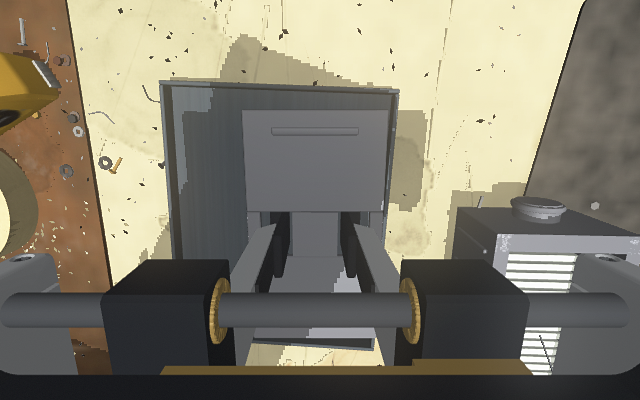

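The wrist view shows the cover over the tray's right half, square to it and inside the rim: cover edge at column 385, rim at 397. The zero gap looks like stand pixels wrongly counted as arm because of a shadow, so I'll redo it with arm points picked by depth change.

```bash
sed -i 's/&((np.abs(d-d6)>6)|.*$/\&(np.abs(d-d6)>25)\&(d>0)\&(d6>0)/' gap.py; python3 gap.py 10
python3 - <<'E'
from clr2 import *
E
```

```text
6.8 [ 559.  -129.8   61.7] [ 0.7115 -0.7023 -0.0181 -0.0146] [-0.2  0.1 -0.7] 0.455 [-0.312  0.516  1.576  0.048  1.07   1.222]
tool z [-0.005  0.046 -0.999]
3d gap 22.6 obs [361.   2. 428.] arm [363. -18. 440.] 15281
(562, -132, 130, 7) vert gap [ 90. 281. -25. 406.] 3d min 51.1 [0.45 1.5 ]
(551, -118, 40, 0) vert gap [  7. 363.   3. 429.] 3d min 5.0 [0.51 1.64]
(555, -115, 40, 0) vert gap [  4. 363.   3. 429.] 3d min 3.8 [0.51 1.63]
(562, -130, 40, 0) vert gap [ 17. 363.   3. 429.] 3d min 11.9 [0.54 1.6 ]
(555, -125, 43, 4) vert gap [ 67. 342. -11. 378.] 3d min 19.7 [0.53 1.61]
(555, -110, 40, 0) vert gap [ -3. 363.   3. 429.] 3d min 1.4 [0.51 1.63]
```

The real gap is 22.6 mm, and it should be about 14 mm at touch-down. I'll lower slowly.

carry_out(
  motion=[
    [0,0,0.5,0,0,0,2],
    [0,0,1,0,0,0,2],
    [0,0,1.4,0,0,0,2],
    [0,0,1.7,0,0,0,2],
    [0,0,1.7,0,0,0,2],
  ],
)

```text
time: 7.35
tool_pos: [558.9, -129.0, 44.7]
tool_rot: [0.711, -0.702, -0.018, -0.015]
force: [-0.1, -0.3, -1.1]
opening: 0.459
```

```bash
python3 gap.py 11
```

```text
7.35 [ 558.9 -129.    44.7] [ 0.7115 -0.7023 -0.0181 -0.0146] [-0.1 -0.3 -1.1] 0.459 [-0.311  0.539  1.586  0.049  1.037  1.222]
tool z [-0.005  0.046 -0.999]
3d gap 17.8 obs [361.   2. 428.] arm [363. -15. 434.] 14119
```

The gap is 17.8 mm and there's no contact yet. I'll lower the last few millimetres and take out most of the tilt.

carry_out(
  motion=[
    [0,0,0.1,0,0.5,0,2],
    [0,0,0.2,0,1,0,2],
    [0,0,0.3,0,1.5,0,2],
    [0,0,0.35,0,1.5,0,2],
    [0,0,0.35,0,1.5,0,2],
  ],
)

```text
time: 7.9
tool_pos: [559.0, -128.8, 41.5]
tool_rot: [0.712, -0.702, -0.009, -0.006]
force: [-0.5, 0.8, -1.3]
opening: 0.456
```

```bash
python3 gap.py 12
```

```text
7.9 [ 559.  -128.8   41.5] [ 0.7117 -0.7024 -0.0086 -0.0055] [-0.5  0.8 -1.3] 0.456 [-0.299  0.54   1.593  0.021  1.019  1.248]
tool z [-0.005  0.02  -1.   ]
3d gap 13.9 obs [361.   2. 428.] arm [363. -11. 433.] 14311
```

carry_out(
  motion=[
    [0,0,0.08,0,0,0,2],
    [0,0,0.15,0,0.3,0,2],
    [0,0,0.2,0,0.3,0,2],
    [0,0,0.2,0,0.3,0,2],
    [0,0,0.2,0,0.3,0,2],
  ],
)

```text
time: 8.45
tool_pos: [559.2, -128.8, 40.2]
tool_rot: [0.712, -0.702, -0.007, -0.004]
force: [-3.7, 2.3, 6.5]
opening: 0.456
```

```bash
python3 gap.py 13
```

```text
8.45 [ 559.2 -128.8   40.2] [ 0.7117 -0.7024 -0.0065 -0.0038] [-3.7  2.3  6.5] 0.456 [-0.296  0.541  1.594  0.015  1.014  1.253]
tool z [-0.004  0.015 -1.   ]
3d gap 13.1 obs [361.   2. 428.] arm [362. -10. 434.] 14302
```

The force has gone to +6.5 N, so the cover is resting on the tray floor. I'll open gradually.

carry_out(
  motion=[
    [0,0,0,0,0,0,5],
    [0,0,0,0,0,0,6],
    [0,0,0,0,0,0,7],
    [0,0,0,0,0,0,8.5],
    [0,0,0,0,0,0,9.4],
  ],
)

```text
time: 9.0
tool_pos: [559.2, -128.9, 40.2]
tool_rot: [0.712, -0.702, -0.007, -0.004]
force: [-0.2, -0.5, 0.1]
opening: 0.834
```

carry_out(
  motion=[
    [0,0,0,0,0,0,9.4],
    [0,0,0,0,0,0,9.4],
    [0,0,0,0,0,0,9.4],
    [0,0,0,0,0,0,9.4],
    [0,0,0,0,0,0,9.4],
  ],
)

```text
time: 9.5
tool_pos: [559.2, -128.9, 40.2]
tool_rot: [0.712, -0.702, -0.007, -0.004]
force: [0.7, 0.5, 0.4]
opening: 1.001
```

Run:
```python
from h import *
s=arm.observe();print(s["tool_pos"],s["force"],s["opening"]);p,d,M=shoot(14,"wrist")
```

```text
[ 559.21106664 -128.85493348   40.17136848] [0.71874447 0.50473989 0.4093942 ] 1.0006246975043394
```

View pics/wrist14.png

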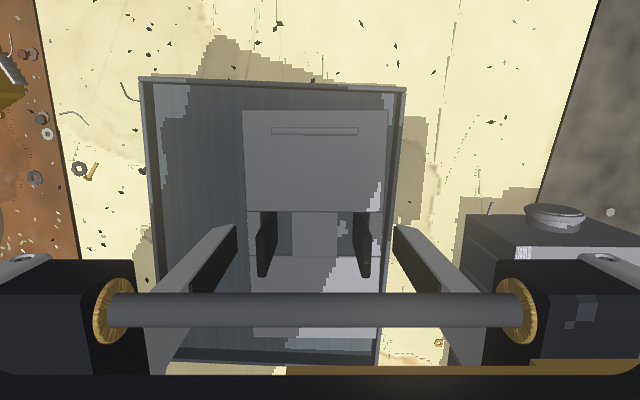

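The fingers are clear of both tabs and the cover lies in the tray. I'll retreat straight up.

carry_out(
  motion=[
    [0,0,-1.5,0,0,0,9.4],
    [0,0,-4,0,0,0,9.4],
    [0,0,-8,0,0,0,9.4],
    [0,0,-12,0,0,0,9.4],
    [0,0,-16,0,0,0,9.4],
  ],
)

```text
time: 10.05
tool_pos: [559.6, -131.1, 203.1]
tool_rot: [0.712, -0.702, -0.006, -0.004]
force: [0.7, -0.8, -0.3]
opening: 0.999
```

carry_out(
  motion=[
    [0,0,-2,0,0,0,9.4],
    [0,0,-2,0,0,0,9.4],
    [0,0,-2,0,0,0,9.4],
    [0,0,-2,0,0,0,9.4],
    [0,0,-2,0,0,0,9.4],
  ],
)

```text
time: 10.55
tool_pos: [559.3, -131.3, 222.0]
tool_rot: [0.712, -0.702, -0.007, -0.004]
force: [-0.2, 0.2, -0.2]
opening: 0.999
```

```bash
python3 - <<'E'
from h import *
s=arm.observe();print(s["tool_pos"],s["force"],s["opening"],np.abs(s["qvel"]).max())
for n in ("wrist","scene"):
    p,d,M=shoot(15,n);P=cloud(n,M,d);Z=P[...,2]
    m=(np.abs(P[...,0]-559)<90)&(np.abs(P[...,1]+128)<60)&(Z>28)&(Z<42)
    m=cv2.morphologyEx(m.astype(np.uint8),cv2.MORPH_OPEN,np.ones((3,3)))>0
    q=P[m]; A=np.c_[q[:,:2]-q[:,:2].mean(0),np.ones(len(q))]; c=np.linalg.lstsq(A,q[:,2],rcond=None)[0]
    print(n,len(q),"plate top z",np.median(q[:,2]).round(1),"tilt",np.hypot(c[0],c[1]).round(3),cv2.minAreaRect(q[:,:2].astype(np.float32)))
E
python3 gap.py 16
```

```text
[ 559.28382209 -131.30849045  222.03859269] [-0.18750096  0.15646328 -0.21690482] 0.99947824588404 0.004761997315230179
wrist 8009 plate top z 33.5 tilt 0.001 ((558.8823852539062, -128.95846557617188), (149.22947692871094, 84.19752502441406), 0.6787558197975159)
scene 1770 plate top z 34.6 tilt 0.002 ((559.6409912109375, -128.88536071777344), (150.0787353515625, 86.46791076660156), 0.3396564722061157)
10.65 [ 559.5 -131.3  222.4] [ 0.7117 -0.7024 -0.0067 -0.0037] [-0.  -0.2 -0.4] 1.001 [-0.3    0.348  1.419  0.013  1.384  1.255]
tool z [-0.004  0.015 -1.   ]
3d gap 80.5 obs [361.   2. 428.] arm [371. -39. 497.] 8949
```

View pics/wrist15.png

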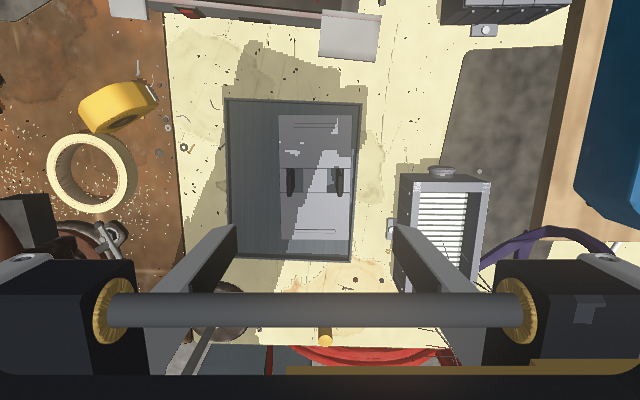

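View pics/scene15.png

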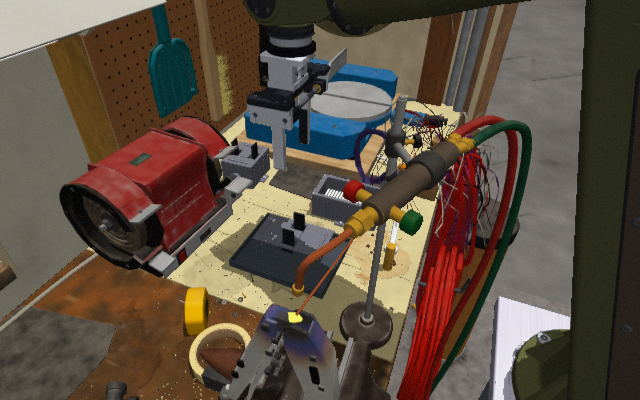

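Both views show the cover flat in the tray at about (285–350, 115–245) in the wrist picture, with the housing open at (440,230). It sits 8 mm and −29 mm from the tray centre, its plate top is at about 34 mm as expected, and its tilt is about 0. Handing in.

```bash
python3 -c "
from cell import arm
print(arm.hand_in()); s=arm.observe(); print(s['time'],s['force'].round(1))"
```

```text
the job is handed in; nothing more can be done
None
the job is handed in; nothing more can be done
```

I took the long housing's cover off and set it down in the tray, right way up. I then released it, backed the arm clear and handed the job in at about 10.7 s. The hand-in gives no verdict, so these are my own last checks:

- **Squeeze and lift:** both tabs went in together, with the gripper opening stopping at about 43 mm. The cover lifted straight off.
- **Cover position:** it lies flat in the tray, with a measured tilt of about 0.002 rad. It is about 9 mm in x and −29 mm in y from the tray's centre, inside the 60 mm limit. The plate's top is at 33.5–34.6 mm, so its origin is at about 29 mm.
- **Gripper:** fully open about 190 mm above the cover, with the force reading near zero.

**Torch stand:** my first clearance estimate had the forearm hitting the torch stand during a straight-down placement. It left out a 37 mm sideways offset in the arm, so it was too pessimistic. I still placed the cover towards the tray's right side with a slight tool tilt, and the smallest gap I measured to the stand was 13 mm.

**One bad reading:** one gap check read 0. I took it to be a shadow counted as part of the arm; measuring by depth change instead gave 22.6 mm.

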